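# Clamp the rail in the drilling jig

### The arm

A 7-joint arm with a two-finger parallel gripper is mounted at the origin on the work surface. World frame = base frame: x ahead of the robot, y to its left, z up, the work surface at z = 0. Lengths are in m, angles in degrees, forces in N, time in s.
With the tool pointing down it reaches from about 0.425 to 0.975 m from the base axis. Payload 16.7 kg.
Tool frame: the origin (TCP) lies midway between the tips of the shut fingers; the grasp point (between the pads) lies 19 mm behind it; z points along the fingers, y is the direction in which the jaws open and shut (so a half turn about z gives the same grasp; the last joint's range is limited). The gripper opens to 85 mm and grips with 20 to 120 N. Pads are 22 mm wide; open, the fingers measure 114 mm over their backs; the gripper's body (76 mm by 85 mm) begins 54 mm behind the grasp point. The pads swing forward as they close: fully open they stand 13 mm farther back than shut.
Start: joints at [65.46, 24.414, 4.234, 92.017, -1.954, 63.644, -3.845], TCP at [0.186, -0.649, 0.231] pointing down, gripper open.
Joint ranges: [-163.25, 163.25], [-28.42, 122.38], [-70.27, 78.77], [12.13, 141.07], [-58.53, 238.53], [9.26, 117.41], [-156.51, 156.51]. Speed limits (degrees/s): [108.29, 108.29, 136.94, 136.94, 172.46, 172.46, 172.46].

### API

Orientations are given as [roll, pitch, yaw] about the fixed x, y, z axes, in that order (R = Rz(yaw) Ry(pitch) Rx(roll)).
In Python, from plant import sensors, eyes, workorder, masks_of, spot_point gives the robot as it stands.
- The arm moves only by the shell command python3 -m creep 'ROWS' [FORCE]. ROWS is a JSON object of lists of equal length, an entry for each row: "fingers": the opening, from -1 (shut) to 1 (fully open), so that 0 is half open; "slide": the shift along the tool's x, y, z in m, a list of three; "twist": the turn about the tool's z in rad. A call has 1 to 5 rows; each row is the pose to reach, as a shift and turn from the pose commanded when the call began, along the tool's axes at that moment; what a row does not reach only later rows make up. A row lasts 1/12 s, in which the tool goes at most 41.7 mm and 7.16 degrees, less where a joint would pass 70% of its speed; a pose out of reach is approached as far as the arm can. A call with a gripper value outside its range is refused whole. The fingers move at their own pace and stop on an object; FORCE is the grip in N (left out, the last holds). Time passes only in rows, so rows that repeat a pose let the fingers close. It gives the time, the measured TCP pose, the force and the opening at its end, in the units of the state.
- sensors.sense(): the state, without advancing time (a new reading comes with each control period).
- eyes.snapshot(name): name is "scene" or "side" or "wrist"; returns a dict with "image" (480x640x3 uint8, blue, green, red), "depth" (480x640 float32, m along the optical axis (not along the pixel's ray), 0 where there is no reading), "fx", "fy", "cx", "cy" (pixels), "pose" (4x4, takes a point from camera to world coordinates). Camera axes: x right, y up, looking along -z (the intrinsics and any distortion apply to the point x, -y, -z); pixel columns grow to the right and rows downward; lengths in m; the calibration is good to about 2 mm. A picture is of the moment at which its call begins.
- workorder.close_job(): hands the job in, once; it reports no verdict.
Trained networks look in a picture, given as the dict that the camera call returned (one of the last four; its "shot" number tells which), for a name from the list of things; names that differ only in an ending like _2 or _b are one class to them, and where a whole thing is asked for, a point or a joint stands for the part that bears it (a point fixed in the world has none). Each returns a list of dicts, best first, with "p" (0 to 1); they miss things now and then, are a little off and sometimes report something else, mostly with a low value. They report only what shows in the picture. A call takes as long as a camera call.
- masks_of(picture, name): "region" (480x640 bool, what is visible of it) and "centre" ([column, row] in pixels, amid what is visible of it).
- spot_point(picture, name): "centre" ([column, row] in pixels: a listed point, or the origin of a listed thing).
The state is a dict: "t": time; "qpos": joint angles; "joint_velocities": joint speeds; "tau": joint torques, N m; "tcp_pos": TCP position; "orientation": TCP orientation; "contact_force": force on the tool from outside, world axes, zero at the start; "moment": the same for the moment, N m; "opening": finger opening in m.
Only numpy, scipy, OpenCV 4.12 (cv2) and the standard library are available. Lean on these libraries where they do the work, as an engineer would, in place of code of your own. Each camera call takes 0.05 s, during which the arm holds its last target. There are 200 camera calls.

### The job

The rail lies loose in the drilling jig: clamp it down by turning the black clamping handle clockwise; before the handle comes to the steel column, lift it off its serrations, swing it back, let it drop in and turn again, as often as needed. Tighten until the handle feels firm, about 10 N of push at its grip and no more than 13 N, and leave it fully dropped in on its nut. Do not ram the handle into the column, and do not shift the rail or disturb the other things.

Things in the scene. Friction and masses are not known exactly. Their poses are not given: they have to be found in the camera images.
- jig: Drilling jig fixed on the bench: plywood board 250 x 290 x 18 mm with a wooden fence (60 mm high), an end stop, a strap clamp and a steel bridge with drill bushes on two columns. Origin on the bench under the clamp's stud; x points across the rail to the fence, y to the columns, z up. Besides bridge (118 mm high) and handle nothing is higher than 66 mm.
- clamp_axis (a point): Point on the vertical axis of the clamp's stud, about which the handle turns, 92 mm over the bench (the height of the handle's grip when screwed down).
- handle: Black adjustable clamping handle on the clamp's stud; origin on its axis (92 mm below the middle of the grip), x along the arm to the grip, z up. Hub 45 mm across, arm 14 mm wide, ending 112 mm from the axis; top 100 mm over the bench when tight, up to 106 mm when slack. Under it is a steel nut with 12 serrations (30 degrees apart), on a fast thread.
- handle_grip (a point): Middle of the handle's thick outer end, 88.5 mm from the axis: a bar 16 mm wide, 18 mm high, 47 mm long (65 to 112 mm from the axis), to be straddled or pinched across its width from above. When the handle is seated it stands 92 mm (tight) to 98 mm (slack) over the bench.
- handle_turn (a joint): Direction of the handle, rad, growing clockwise from above (tightening): 0 = arm along the jig's -y (away from the columns), 1.57 = along the jig's -x, 3.14 = along +y, to the column. The arm strikes the column at 2.88. It starts at 1.6 to 2.6. The nut's own angle is not measured: it must turn 0.9 to 2.2 rad before the toe meets the rail, and 0.5 to 1.2 more.
- handle_lift (a joint): Height of the handle on its axis, m: 0 seated on the tight nut, up to 0.0055 seated on the slack nut (which sinks 2.5 mm per rad turned). A spring holds it down, 7 N (10 N raised). Raised 9 mm from its seat it is clear of the serrations and swings freely both ways; it can rise to 0.022. Lowered tip on tip it hangs about 6 mm up until turned a few degrees, then drops in.
- strap: Steel strap of the clamp under the nut, 118 x 40 x 12 mm, pivoted at its heel (origin), lifted by a spring; x points to the toe that comes down on the rail. Pushing the seated handle at its grip takes under 2 N while slack, then about 1 N more per 0.1 rad once the toe touches; 10 N is firm, 5 N slack, 15 N too much. A tight pinch twists the handle too and hides part of the force. The nut stays as it is left.
- rail: Walnut rail 45 x 300 x 22 mm with a tenon, lying loose on the base board under the toe, against the fence. Origin at the middle of its underside, its y axis along it.
- varnish_can: Bystander: varnish can, 100 mm across, 120 mm tall. Leave it.
- glue_bottle: Bystander: white glue bottle, 60 mm across, 170 mm tall. Leave it.
- dust_brush: Bystander: dust brush, 260 mm long. Leave it.
- screwdriver: Bystander: screwdriver, 210 mm long. Leave it.
- hammer: Bystander: hammer, 280 mm long. Leave it.
- tape_measure: Bystander: grey tape measure, 72 x 36 x 66 mm. Leave it.
- second_rail: Bystander: another walnut rail, 280 mm long, lying on the bench in front of the jig. Leave it.
- spacer_block: Bystander: small wooden block, 28 x 60 x 20 mm, lying on the jig's base board near the column. Leave it.
- column: Front column of the bridge, a steel rod 16 mm thick, 58 mm from the clamp axis along the jig's y; origin at its foot on the base board, 18 mm over the bench, top 118 mm over the bench. It stops the handle's arm but stands inside the grip's circle. From its top the bridge bar (20 mm wide, top 114 mm) runs along the jig's +x.

How it is judged (in metres and radians):
On the way, in this order (a step that is already met when the one before it is completed fails the run):
1. the handle is lifted off its serrations while the clamp is still slack (value of joint handle_lift above 0.006 m and contact force between strap and rail below 40 N), for 0.1 s.
2. the strap bears firmly on the rail, with the handle dropped in on the nut (contact force between strap and rail above 40 N and value of joint handle_lift below 0.002 m), for 0.2 s.
At the end, for the whole second after the job is handed in: The strap's toe presses the rail down with 40 to 95 N (a push of about 6 to 14 N at the grip), the handle is seated on its nut (lift below 2 mm) and at rest, and the rail lies within 8 mm of where it was (all of step 2 and contact force between strap and rail below 95 N and linear speed of handle below 0.01 m/s and distance of rail from where it was at the start of the episode below 0.008 m); the robot touches nothing.
It fails at once if the clamp is overtightened: the toe presses the rail with more than 95 N (contact force between strap and rail above 95 N).
It fails at once if the handle is rammed against the column with more than 60 N (contact force between handle and column above 60 N).
It fails at once if the rail is shifted by more than 8 mm (distance of rail from where it was at the start of the episode above 0.008 m).
It fails at once if another thing is moved by more than 20 mm (distance of any of varnish_can, glue_bottle, dust_brush, screwdriver, hammer, tape_measure, second_rail, spacer_block from where it was at the start of the episode above 0.02 m).
It also fails if it takes over 64 s, if anything falls off the work surface, if the arm or the gripper's body presses on something with over 40 N, if the wrist force passes 120 N, or if a joint passes its speed limit or range.

## Working session

There is one attempt and no reset: what is moved stays moved. The work goes in short steps, Python scripts to look and compute and a shell command to move; the robot and the scene stay as the last step left them, time stands still between calls to the robot, and variables do not carry over. Pictures are saved under pics/ and viewed, and the job is handed in when it is done.

```bash
ls; mkdir -p pics
cat > h.py <<'E'
import numpy as np, cv2
from plant import sensors, eyes, workorder, masks_of, spot_point
from scipy.spatial.transform import Rotation as Ro
def px2w(p,u,v,z=None,d=None):
    x=(u-p["cx"])/p["fx"]; y=(v-p["cy"])/p["fy"]
    T=np.array(p["pose"]); r=T[:3,:3]@np.array([x,-y,-1.0]); o=T[:3,3]
    if d is None: d=(z-o[2])/r[2]
    return o+r*d
def dep(p,u,v,k=2):
    a=p["depth"][int(v)-k:int(v)+k+1,int(u)-k:int(u)+k+1]; a=a[a>0]
    return float(np.median(a)) if a.size else None
E
python3 - <<'E'
from h import *
s=sensors.sense(); print({k:np.round(v,3).tolist() for k,v in s.items()})
for n in ["scene","side","wrist"]:
    p=eyes.snapshot(n); cv2.imwrite(f"pics/{n}0.png",p["image"])
    print(n,[k for k in p],p["fx"],np.round(p["pose"],3).tolist())
    for t in ["jig","clamp_axis","handle","handle_grip","column","strap","rail"]:
        for r in spot_point(p,t)[:2]:
            u,v=r["centre"]; 
            if r["p"]<.2: continue
            d=dep(p,u,v); print(t,round(r["p"],2),np.round([u,v]),None if d is None else np.round(px2w(p,u,v,d=d),3))
E
```

```text
pics
{'t': 0.0, 'qpos': [65.46, 24.45, 4.232, 92.052, -1.953, 63.643, -3.846], 'joint_velocities': [-0.011, 0.002, -0.051, 0.035, 0.077, 0.0, -0.029], 'tau': [-0.0, -94.983, 3.761, -46.351, 0.019, 0.01, 0.0], 'tcp_pos': [0.186, -0.649, 0.231], 'orientation': [-179.927, 0.006, 15.97], 'contact_force': [0.101, -0.52, -0.433], 'moment': [-0.004, -0.022, 0.024], 'opening': 0.085}
scene ['image', 'depth', 'fx', 'fy', 'cx', 'cy', 'pose', 'shot'] 538.6847324481315 [[-0.629, -0.561, 0.538, 1.107], [0.777, -0.467, 0.422, 0.435], [0.014, 0.684, 0.73, 0.905], [0.0, 0.0, 0.0, 1.0]]
jig 0.96 [330. 327.] [0.654 0.102 0.064]
jig 0.38 [343. 286.] [0.585 0.078 0.1  ]
clamp_axis 0.83 [332. 297.] [0.622 0.081 0.105]
handle 0.94 [328. 324.] [0.651 0.097 0.066]
handle_grip 0.93 [366. 276.] [0.539 0.098 0.103]
column 0.74 [515. 377.] [0.533 0.413 0.067]
column 0.7 [357. 330.] [0.607 0.133 0.03 ]
strap 0.82 [342. 284.] [0.558 0.057 0.062]
rail 0.65 [287. 324.] [0.686 0.024 0.039]
side ['image', 'depth', 'fx', 'fy', 'cx', 'cy', 'pose', 'shot'] 621.5440882725852 [[-0.814, 0.346, -0.467, -0.292], [-0.581, -0.486, 0.653, 1.096], [-0.001, 0.803, 0.596, 1.099], [0.0, 0.0, 0.0, 1.0]]
jig 0.91 [268. 266.] [0.596 0.089 0.016]
clamp_axis 0.59 [262. 238.] [0.612 0.087 0.102]
clamp_axis 0.2 [286. 253.] [0.521 0.098 0.102]
handle_grip 0.54 [283. 253.] [0.532 0.101 0.097]
column 0.7 [257. 273.] [0.595 0.136 0.022]
strap 0.65 [288. 254.] [0.513 0.102 0.103]
rail 0.75 [259. 245.] [0.59  0.126 0.114]
wrist ['image', 'depth', 'fx', 'fy', 'cx', 'cy', 'pose', 'shot'] 367.9373485639765 [[0.276, 0.917, 0.287, 0.26], [-0.961, 0.263, 0.083, -0.629], [0.0, -0.299, 0.954, 0.374], [0.0, 0.0, 0.0, 1.0]]
```

View pics/scene0.png

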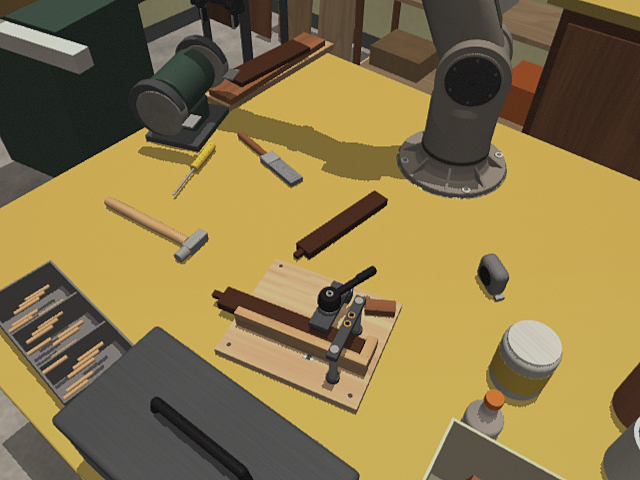

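View pics/side0.png

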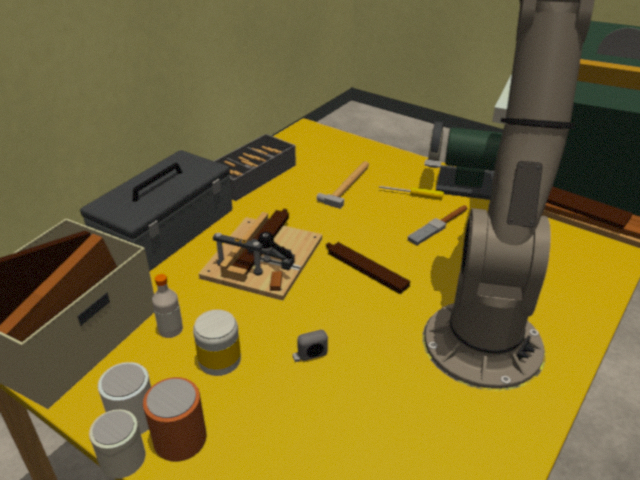

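The scene view shows the handle hub at about (329,297) and the grip at (366,276). The front column is near (357,310), and the spacer block is right of it. I estimate handle_turn at about 2.0. I'll move over it to look with the wrist camera.

```bash
python3 -m creep '{"fingers":[0,0,0,0,0],"slide":[[0.0267,-0.0308,-0.001],[0.0534,-0.0616,-0.002],[0.0801,-0.0924,-0.003],[0.1068,-0.1232,-0.004],[0.1335,-0.154,-0.005]],"twist":[0,0,0,0,0]}' 40
python3 -m creep '{"fingers":[0,0,0,0,0],"slide":[[0.0267,-0.0308,-0.001],[0.0534,-0.0616,-0.002],[0.0801,-0.0924,-0.003],[0.1068,-0.1232,-0.004],[0.1335,-0.154,-0.005]],"twist":[0,0,0,0,0]}'
python3 -m creep '{"fingers":[0,0,0,0,0],"slide":[[0.0267,-0.0308,-0.001],[0.0534,-0.0616,-0.002],[0.0801,-0.0924,-0.003],[0.1068,-0.1232,-0.004],[0.1335,-0.154,-0.005]],"twist":[0,0,0,0,0]}'
python3 -m creep '{"fingers":[0,0,0,0,0],"slide":[[0.0267,-0.0308,-0.001],[0.0534,-0.0616,-0.002],[0.0801,-0.0924,-0.003],[0.1068,-0.1232,-0.004],[0.1335,-0.154,-0.005]],"twist":[0,0,0,0,0]}'
python3 -m creep '{"fingers":[0,0,0,0,0],"slide":[[0,0,0],[0,0,0],[0,0,0],[0,0,0],[0,0,0]],"twist":[0.1,0.2,0.3,0.4,0.5]}'
python3 -c "
from h import *
print(np.round(sensors.sense()['qpos'],1))
p=eyes.snapshot('wrist'); cv2.imwrite('pics/w1.png',p['image'])
for t in ['jig','clamp_axis','handle','handle_grip','column']:
    for r in spot_point(p,t)[:2]:
        u,v=r['centre']; d=dep(p,u,v); print(t,round(r['p'],2),np.round([u,v]),None if d is None else np.round(px2w(p,u,v,d=d),4), np.round(px2w(p,u,v,z=.1),4))
"
```

```text
t: 1.62
tcp_pos: [0.2721, -0.4623, 0.2364]
orientation: [180.0, -0.0, 16.0]
contact_force: [1.4, -1.1, -0.1]
opening: 0.0424
t: 2.03
tcp_pos: [0.3581, -0.2775, 0.2417]
orientation: [180.0, -0.0, 16.0]
contact_force: [1.8, -1.2, 1.1]
opening: 0.0424
t: 2.45
tcp_pos: [0.4441, -0.0926, 0.2468]
orientation: [180.0, -0.0, 16.0]
contact_force: [1.7, -0.7, -0.7]
opening: 0.0431
t: 2.87
tcp_pos: [0.5302, 0.0921, 0.2517]
orientation: [180.0, -0.0, 15.9]
contact_force: [0.7, -1.0, 0.3]
opening: 0.0425
t: 3.28
tcp_pos: [0.5297, 0.0903, 0.2514]
orientation: [-180.0, -0.0, -13.0]
contact_force: [0.1, -0.3, 0.1]
opening: 0.0427
[   6.3   12.3  -26.3  107.     6.1   62.  -125.2]
jig 0.75 [320. 114.] [0.612  0.0705 0.1059] [0.6122 0.0705 0.1   ]
clamp_axis 0.74 [323. 106.] [0.6167 0.0674 0.1056] [0.6169 0.0673 0.1   ]
handle_grip 0.87 [320. 221.] [0.5319 0.0888 0.1058] [0.5304 0.0892 0.1   ]
column 0.84 [266. 139.] [0.6034 0.1149 0.1043] [0.6034 0.1155 0.1   ]
```

View pics/w1.png

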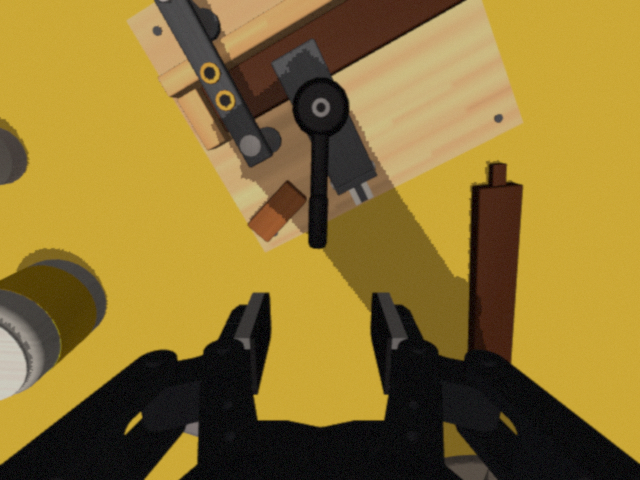

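The wrist view shows the hub at (321,107), the grip centre at about (318,221) and the column top at (250,145). The arm points straight down the image, so it lines up with tool x. The three cameras disagree by about 15 mm in y, so I'll cross-check with precise pixels.

Run:
```python
from h import *
s=sensors.sense(); print(s['tcp_pos'],s['orientation'])
for n in ['wrist','scene','side']:
    p=eyes.snapshot(n)
    m=masks_of(p,'handle')
    print(n,[(round(r['p'],2),np.round(r['centre']),int(r['region'].sum())) for r in m[:2]])
    if n=='wrist': print(np.round(p['pose'],3).tolist())
    if m:
        v,u=np.nonzero(m[0]['region']&(p['depth']>0))
        P=np.array([px2w(p,a,b,d=p['depth'][b,a]) for a,b in zip(u,v)])
        k=(P[:,2]>.088)&(P[:,2]<.125)
        P=P[k]; print(' top',np.percentile(P[:,2],[5,50,95]).round(4), 'x',np.percentile(P[:,0],[1,99]).round(3),'y',np.percentile(P[:,1],[1,99]).round(3))
        c=P[:,:2]; 
        far=c[np.argsort(c[:,0])]; print(' tip pts',far[:15].mean(0).round(4))
        hub=c[c[:,0]>c[:,0].min()+.09]; 
        if len(hub): (q,r)=cv2.minEnclosingCircle(hub.astype(np.float32)); print(' hub',np.round(q,4),round(r,4))
    cv2.imwrite(f'pics/{n}2.png',cv2.resize(p['image'][180:380,180:480] if n!='wrist' else p['image'],None,fx=2.6 if n!='wrist' else 1,fy=2.6 if n!='wrist' else 1))
```

```text
[0.52963678 0.09022739 0.25139344] [-1.79995192e+02 -4.68614018e-03 -1.25114701e+01]
wrist [(0.78, array([319., 129.]), 4822)]
[[-0.216, 0.932, 0.291, 0.605], [-0.976, -0.206, -0.064, 0.073], [0.0, -0.298, 0.954, 0.394], [0.0, 0.0, 0.0, 1.0]]
 top [0.0955 0.1042 0.1062] x [0.512 0.636] y [0.05 0.1 ]
 tip pts [0.5096 0.0945]
 hub [0.6164 0.0693] 0.0224
scene [(0.71, array([334., 292.]), 854)]
 top [0.0912 0.1021 0.1068] x [0.516 0.639] y [0.055 0.103]
 tip pts [0.5154 0.0989]
 hub [0.6196 0.0711] 0.0219
side [(0.54, array([270., 246.]), 337)]
 top [0.0913 0.0999 0.1073] x [0.507 0.63 ] y [0.058 0.107]
 tip pts [0.5083 0.1002]
 hub [0.6165 0.0768] 0.0239
```

Wrist and scene agree: axis at about (0.617,0.070), arm pointing along 166.6° and its top at z≈0.1055 (slack, grip at about 0.0975). From the column, jig yaw is about 15° and handle_turn about 2.06. I'll descend, straddle and pinch.

```bash
python3 -m creep '{"fingers":[0,0,0,0,0],"slide":[[0,-0.0015,0.034],[0,-0.0015,0.068],[0,-0.0015,0.102],[0,-0.0015,0.136],[0,-0.0015,0.16]],"twist":[0.015,0.015,0.015,0.015,0.015]}' 
python3 -m creep '{"fingers":[0,0,0,0,0],"slide":[[0,0,0.004],[0,0,0.008],[0,0,0.012],[0,0,0.012],[0,0,0.012]],"twist":[0,0,0,0,0]}' 
python3 -m creep '{"fingers":[-0.3,-0.4,-0.5,-0.5,-0.5],"slide":[[0,0,0],[0,0,0],[0,0,0],[0,0,0],[0,0,0]],"twist":[0,0,0,0,0]}' 40
python3 -c "
from h import *
print(sensors.sense()['contact_force'])
p=eyes.snapshot('wrist'); cv2.imwrite('pics/w3.png',p['image'])
"
```

```text
t: 4.3
tcp_pos: [0.5289, 0.0914, 0.0888]
orientation: [180.0, 0.1, -13.5]
contact_force: [-0.1, 0.8, -0.6]
opening: 0.0429
t: 4.72
tcp_pos: [0.5307, 0.0918, 0.0806]
orientation: [-180.0, -0.1, -13.5]
contact_force: [-0.2, -0.3, -0.2]
opening: 0.0428
t: 5.13
tcp_pos: [0.53, 0.0917, 0.0796]
orientation: [-180.0, -0.0, -13.5]
contact_force: [0.4, 0.9, -0.4]
opening: 0.0214
[ 0.40956943  0.87596341 -0.39390111]
```

View pics/w3.png

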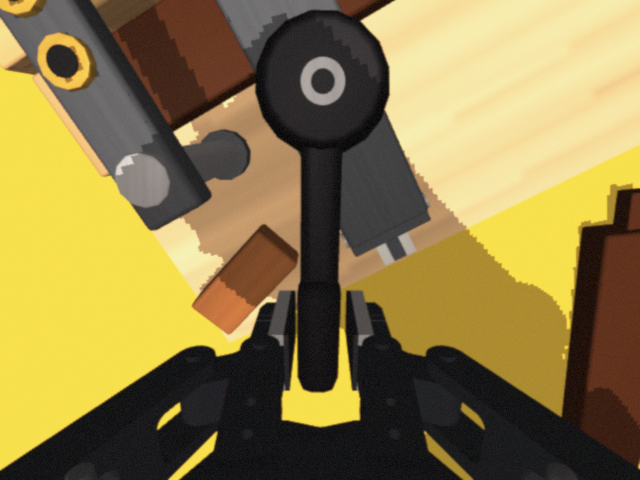

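The fingers straddle the grip symmetrically, with the grip at about (318,340). Next: pinch and lift.

```bash
python3 -m creep '{"fingers":[-1,-1,-1,-1,-1],"slide":[[0,0,0],[0,0,0],[0,0,0],[0,0,0],[0,0,0]],"twist":[0,0,0,0,0]}' 40
python3 -m creep '{"fingers":[-1,-1,-1,-1,-1],"slide":[[0,0,-0.004],[0,0,-0.008],[0,0,-0.012],[0,0,-0.012],[0,0,-0.012]],"twist":[0,0,0,0,0]}'
python3 -m creep '{"fingers":[-1],"slide":[[0,0,0]],"twist":[0]}'
python3 -c "
from h import *
p=eyes.snapshot('wrist'); m=masks_of(p,'handle')[0]['region']&(p['depth']>0)
v,u=np.nonzero(m); P=np.array([px2w(p,a,b,d=p['depth'][b,a]) for a,b in zip(u,v)]); print(np.percentile(P[v<150][:,2],[50,95]))
"
```

```text
t: 5.6
tcp_pos: [0.5299, 0.0916, 0.0794]
orientation: [180.0, 0.0, -13.5]
contact_force: [-2.7, -1.1, 5.2]
opening: 0.0153
t: 6.02
tcp_pos: [0.5299, 0.0915, 0.0914]
orientation: [180.0, -0.0, -13.5]
contact_force: [4.4, -2.1, -12.1]
opening: 0.0151
t: 6.1
tcp_pos: [0.53, 0.0915, 0.0912]
orientation: [180.0, 0.0, -13.5]
contact_force: [3.4, -1.8, -11.1]
opening: 0.0157
[0.1163329  0.11771034]
```

```bash
python3 -m creep '{"fingers":[-1,-1,-1,-1,-1],"slide":[[0.0006,0.0107,0],[0.0026,0.0213,0],[0.0057,0.0315,0],[0.0101,0.0413,0],[0.0156,0.0505,0]],"twist":[-0.12,-0.24,-0.36,-0.48,-0.6]}'
python3 -m creep '{"fingers":[-1,-1,-1,-1,-1],"slide":[[0.0006,0.0107,0],[0.0026,0.0213,0],[0.0057,0.0315,0],[0.0101,0.0413,0],[0.0156,0.0505,0]],"twist":[-0.12,-0.24,-0.36,-0.48,-0.6]}'
python3 -m creep '{"fingers":[-1,-1,-1,-1,-1],"slide":[[0.0006,0.0107,0],[0.0026,0.0213,0],[0.0057,0.0315,0],[0.0101,0.0413,0],[0.0156,0.0505,0]],"twist":[-0.12,-0.24,-0.36,-0.48,-0.6]}'
python3 -m creep '{"fingers":[-1],"slide":[[0,0,0]],"twist":[0]}'
python3 -c "
from h import *
print(np.round(sensors.sense()['qpos'],1))
p=eyes.snapshot('wrist'); cv2.imwrite('pics/w4.png',p['image'])
"
```

```text
t: 6.62
tcp_pos: [0.5332, 0.0387, 0.0913]
orientation: [-180.0, -0.0, 21.2]
contact_force: [5.5, 1.5, -11.2]
opening: 0.0151
t: 7.03
tcp_pos: [0.5657, -0.0025, 0.0911]
orientation: [-179.9, -0.0, 55.6]
contact_force: [3.5, 4.8, -10.5]
opening: 0.0152
t: 7.45
tcp_pos: [0.6158, -0.0182, 0.0908]
orientation: [-179.9, -0.1, 90.0]
contact_force: [-1.2, 6.0, -10.7]
opening: 0.0153
t: 7.53
tcp_pos: [0.6164, -0.018, 0.0904]
orientation: [-179.9, -0.1, 90.1]
contact_force: [-4.9, 0.7, -10.9]
opening: 0.0154
[ 28.6  34.8 -44.2 104.1  29.6  53.4 -28.6]
```

View pics/w4.png

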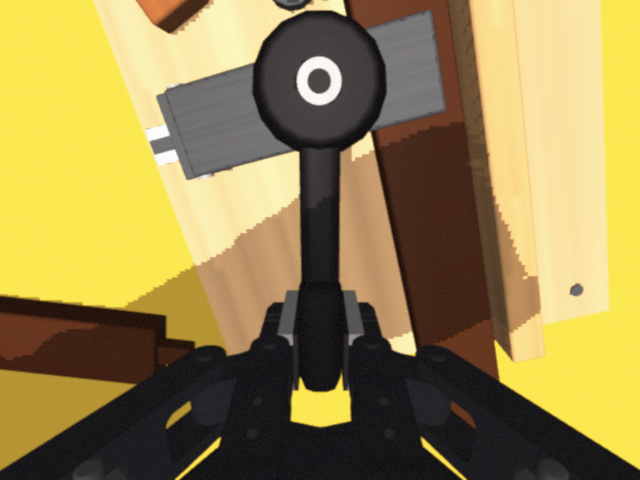

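Swing is clean: the hub is at (319,80) and the arm vertical in the image. I'll swing on a bit more, lower it and loosen the fingers to a straddle.

```bash
python3 -m creep '{"fingers":[-1,-1,-1,-1,-1],"slide":[[0.0006,0.0107,0],[0.0026,0.0213,0],[0.0057,0.0315,0],[0.0101,0.0413,0],[0.0156,0.0505,0]],"twist":[-0.12,-0.24,-0.36,-0.48,-0.6]}'
python3 -m creep '{"fingers":[-1,-1,-1,-1,-1],"slide":[[0,0,0],[0,0,0.004],[0,0,0.008],[0,0,0.012],[0,0,0.012]],"twist":[0,0,0,0,0]}'
python3 -m creep '{"fingers":[-0.5,-0.5,-0.5,-0.5],"slide":[[0,0,0],[0,0,0],[0,0,0],[0,0,0]],"twist":[0,0,0,0]}'
python3 -c "
from h import *
print(np.round(sensors.sense()['qpos'],1),sensors.sense()['contact_force'],sensors.sense()['moment'])
p=eyes.snapshot('wrist'); cv2.imwrite('pics/w5.png',p['image'])
m=masks_of(p,'handle')[0]['region']&(p['depth']>0)
v,u=np.nonzero(m); P=np.array([px2w(p,a,b,d=p['depth'][b,a]) for a,b in zip(u,v)]); print(np.percentile(P[v<150][:,2],[50,95]))
q=P[v<150]; q=q[q[:,2]>.09]; print(cv2.minEnclosingCircle(q[:,:2].astype(np.float32)))
"
```

```text
t: 8.0
tcp_pos: [0.6657, -0.0028, 0.0906]
orientation: [-179.9, -0.1, 124.2]
contact_force: [-5.8, 3.8, -11.1]
opening: 0.0153
t: 8.42
tcp_pos: [0.6659, -0.003, 0.0793]
orientation: [-180.0, -0.0, 123.7]
contact_force: [-3.3, 4.1, -6.3]
opening: 0.0153
t: 8.75
tcp_pos: [0.6672, -0.0037, 0.0799]
orientation: [180.0, 0.0, 123.9]
contact_force: [-0.5, -0.6, 0.1]
opening: 0.0215
[ 29.2  41.9 -49.7  97.4  36.8  58.3   0.3] [-0.4880163  -0.59445732  0.08933034] [-0.01325776 -0.0016682   0.02069768]
[0.10425964 0.1056766 ]
((0.6165050268173218, 0.06932980567216873), 0.02268311008810997)
```

View pics/w5.png

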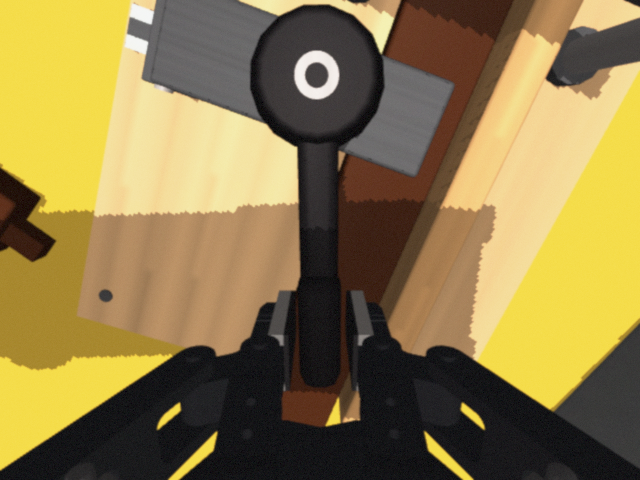

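Seated: hub top at 0.1056, no tip-on-tip. Now tighten in the loose straddle, watching the tangential force.

```bash
cat > f.py <<'E'
from h import *
s=sensors.sense(); R=Ro.from_euler('xyz',s['orientation'],degrees=True).as_matrix()
t=s['tcp_pos']; a=np.array([.6165,.0693]); d=np.array(t)[:2]-a
h=np.degrees(np.arctan2(d[1],d[0])); 
print('  Ftool',np.round(R.T@np.array(s['contact_force']),1),'R',round(np.hypot(*d),4),'tcp turn',round(np.radians((284.7-h+90)%360-90),3),'q7',round(s['qpos'][6],1),'Mz',round(s['moment'][2],2))
E
python3 -m creep '{"fingers":[-0.5,-0.5,-0.5,-0.5,-0.5],"slide":[[0.0006,-0.0107,0],[0.0026,-0.0213,0],[0.0057,-0.0315,0],[0.0101,-0.0413,0.001],[0.0156,-0.0505,0.0015]],"twist":[0.12,0.24,0.36,0.48,0.6]}'
python3 f.py
python3 -m creep '{"fingers":[-0.5,-0.5,-0.5,-0.5,-0.5],"slide":[[0.0003,-0.0062,0],[0.001,-0.0125,0],[0.0022,-0.0186,0],[0.0039,-0.0247,0.0005],[0.0039,-0.0247,0.0005]],"twist":[0.07,0.14,0.21,0.28,0.28]}'
python3 f.py
python3 -m creep '{"fingers":[-0.5,-0.5,-0.5,-0.5,-0.5],"slide":[[0.0003,-0.0062,0],[0.001,-0.0125,0],[0.0022,-0.0186,0],[0.0039,-0.0247,0.0005],[0.0039,-0.0247,0.0005]],"twist":[0.07,0.14,0.21,0.28,0.28]}'
python3 f.py
python3 -c "
from h import *
p=eyes.snapshot('wrist'); cv2.imwrite('pics/w6.png',p['image'])"
```

```text
t: 9.27
tcp_pos: [0.6164, -0.0192, 0.0781]
orientation: [179.9, -0.0, 89.2]
contact_force: [1.9, 1.4, 0.7]
opening: 0.0215
  Ftool [ 1.4  1.9 -0.7] R 0.0885 tcp turn 0.258 q7 -30.1 Mz -0.02
t: 9.68
tcp_pos: [0.591, -0.0146, 0.0776]
orientation: [180.0, 0.0, 73.3]
contact_force: [0.0, -0.5, -0.2]
opening: 0.0208
  Ftool [-0.5  0.2  0.2] R 0.0877 tcp turn 0.552 q7 -44.8 Mz 0.01
t: 10.1
tcp_pos: [0.5686, -0.0035, 0.077]
orientation: [180.0, 0.0, 57.5]
contact_force: [0.6, -0.6, 0.3]
opening: 0.0212
  Ftool [-0.2  0.8 -0.3] R 0.0871 tcp turn 0.839 q7 -60.0 Mz 0.0
```

View pics/w6.png

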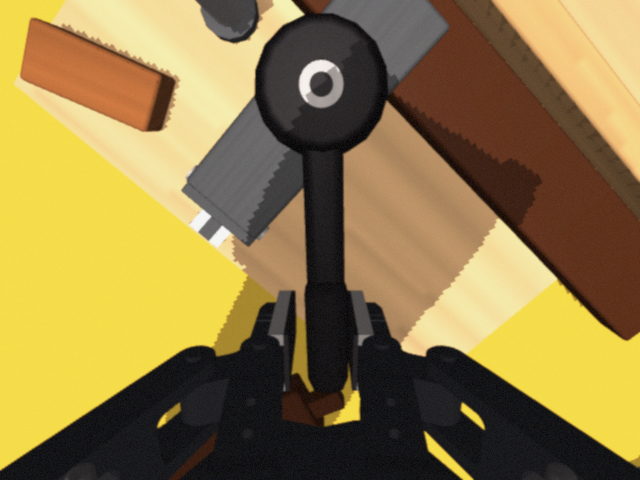

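The right-hand finger is pushing the grip (325,340) and the force is about 1 N, so it is still slack. Continuing.

```bash
python3 -m creep '{"fingers":[-0.5,-0.5,-0.5,-0.5,-0.5],"slide":[[0.0001,-0.0062,0],[0.0007,-0.0125,0],[0.0017,-0.0186,0],[0.0033,-0.0247,0.0005],[0.0033,-0.0247,0.0005]],"twist":[0.07,0.14,0.21,0.28,0.28]}'
python3 f.py
python3 -m creep '{"fingers":[-0.5,-0.5,-0.5,-0.5,-0.5],"slide":[[0.0001,-0.0062,0],[0.0007,-0.0125,0],[0.0017,-0.0186,0],[0.0033,-0.0247,0.0005],[0.0033,-0.0247,0.0005]],"twist":[0.07,0.14,0.21,0.28,0.28]}'
python3 f.py
python3 -m creep '{"fingers":[-0.5,-0.5,-0.5,-0.5,-0.5],"slide":[[0.0001,-0.0062,0],[0.0007,-0.0125,0],[0.0017,-0.0186,0],[0.0033,-0.0247,0.0005],[0.0033,-0.0247,0.0005]],"twist":[0.07,0.14,0.21,0.28,0.28]}'
python3 f.py
```

```text
t: 10.57
tcp_pos: [0.5499, 0.0128, 0.0764]
orientation: [-180.0, -0.0, 41.5]
contact_force: [-0.1, 1.2, -0.1]
opening: 0.0212
  Ftool [ 0.7 -1.   0.1] R 0.0874 tcp turn 1.124 q7 -75.8 Mz -0.0
t: 10.98
tcp_pos: [0.5362, 0.0335, 0.0759]
orientation: [-180.0, -0.0, 25.6]
contact_force: [0.1, -0.1, 0.1]
opening: 0.0211
  Ftool [ 0.   0.2 -0.1] R 0.0879 tcp turn 1.408 q7 -92.1 Mz 0.02
t: 11.4
tcp_pos: [0.5287, 0.0571, 0.0754]
orientation: [-180.0, 0.0, 9.6]
contact_force: [-0.5, 0.0, -0.5]
opening: 0.0212
  Ftool [-0.5 -0.1  0.5] R 0.0886 tcp turn 1.69 q7 -108.8 Mz 0.03
```

At-rest readings hide the push, so I'll read while moving.

```bash
python3 -m creep '{"fingers":[-0.5,-0.5,-0.5,-0.5,-0.5],"slide":[[0,-0.0044,0],[0.0003,-0.0089,0],[0.0008,-0.0133,0],[0.0015,-0.0177,0],[0.0025,-0.022,0.0005]],"twist":[0.05,0.1,0.15,0.2,0.25]}'
python3 f.py
python3 -m creep '{"fingers":[-0.5,-0.5],"slide":[[0,-0.0044,0],[0.0003,-0.0089,0]],"twist":[0.05,0.1]}'
python3 f.py
python3 -m creep '{"fingers":[-0.5,-0.5],"slide":[[0,-0.0044,0],[0.0003,-0.0089,0]],"twist":[0.05,0.1]}'
python3 f.py
python3 -c "
from h import *
p=eyes.snapshot('wrist'); cv2.imwrite('pics/w7.png',p['image'])
m=masks_of(p,'handle')[0]['region']&(p['depth']>0)
v,u=np.nonzero(m); P=np.array([px2w(p,a,b,d=p['depth'][b,a]) for a,b in zip(u,v)]); print(np.percentile(P[v<150][:,2],[50,95]))"
```

```text
t: 11.82
tcp_pos: [0.528, 0.0775, 0.0749]
orientation: [180.0, -0.0, -4.7]
contact_force: [0.4, -5.4, 3.7]
opening: 0.0211
  Ftool [ 0.8  5.3 -3.7] R 0.0889 tcp turn 1.92 q7 -123.7 Mz 0.08
t: 11.98
tcp_pos: [0.5291, 0.0862, 0.0749]
orientation: [179.9, -0.0, -10.4]
contact_force: [2.6, -6.4, 1.7]
opening: 0.0216
  Ftool [ 3.7  5.8 -1.6] R 0.089 tcp turn 2.018 q7 -129.6 Mz 0.16
t: 12.15
tcp_pos: [0.5311, 0.0946, 0.0748]
orientation: [179.9, -0.0, -16.2]
contact_force: [2.3, -7.5, 0.6]
opening: 0.0216
  Ftool [ 4.3  6.5 -0.6] R 0.0891 tcp turn 2.115 q7 -135.5 Mz 0.08
[0.09926905 0.10063978]
```

View pics/w7.png

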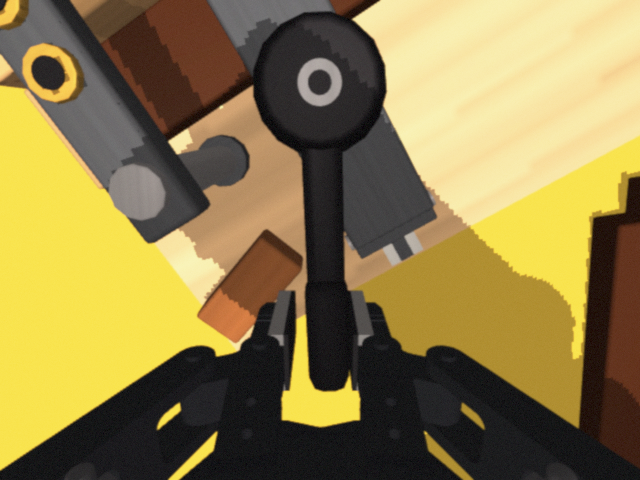

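Toe has touched: the push is 6.5 N and rising about 0.8 N per 0.1 rad, with the hub top at 0.1006. The column is still well clear. Small steps now.

```bash
python3 -m creep '{"fingers":[-0.5,-0.5,-0.5],"slide":[[0,-0.003,0],[0.0002,-0.006,0],[0.0004,-0.009,0]],"twist":[0.027,0.053,0.08]}'
python3 f.py
python3 -m creep '{"fingers":[-0.5,-0.5,-0.5],"slide":[[0,-0.003,0],[0.0002,-0.006,0],[0.0004,-0.009,0]],"twist":[0.027,0.053,0.08]}'
python3 f.py
```

```text
t: 12.5
tcp_pos: [0.5336, 0.1028, 0.0747]
orientation: [179.9, 0.0, -20.7]
contact_force: [-0.2, -6.1, 1.8]
opening: 0.0213
  Ftool [ 2.   5.8 -1.8] R 0.0894 tcp turn 2.212 q7 -140.3 Mz 0.06
t: 12.75
tcp_pos: [0.537, 0.1109, 0.0746]
orientation: [179.9, 0.0, -25.3]
contact_force: [0.3, -4.3, 2.3]
opening: 0.0214
  Ftool [ 2.1  3.8 -2.2] R 0.0897 tcp turn 2.31 q7 -145.0 Mz -0.01
```

Force reads lower although it turned further, so I'll check whether the handle followed and is seated.

```bash
python3 -c "
from h import *
p=eyes.snapshot('wrist'); cv2.imwrite('pics/w8.png',p['image'])
m=masks_of(p,'handle')[0]['region']&(p['depth']>0)
v,u=np.nonzero(m); P=np.array([px2w(p,a,b,d=p['depth'][b,a]) for a,b in zip(u,v)]); print(np.percentile(P[v<150][:,2],[50,95]))"; python3 f.py
```

```text
[0.09911814 0.10050567]
  Ftool [ 1.6  6.3 -1.7] R 0.0898 tcp turn 2.318 q7 -145.0 Mz -0.04
```

View pics/w8.png

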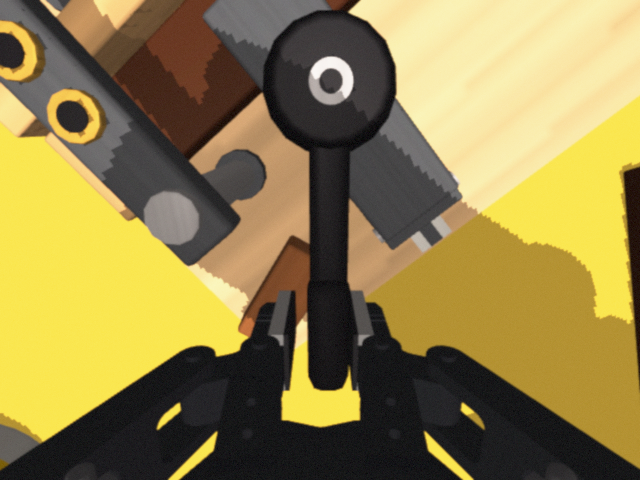

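The handle followed and is seated, and the force readings carry about 1–2 N of noise. I'll take single-row steps and average.

```bash
python3 -m creep '{"fingers":[-0.5],"slide":[[0.0001,-0.0025,0]],"twist":[0.02]}' >/dev/null
python3 f.py
python3 -m creep '{"fingers":[-0.5],"slide":[[0.0001,-0.0025,0]],"twist":[0.02]}' >/dev/null
python3 f.py
python3 -m creep '{"fingers":[-0.5],"slide":[[0.0001,-0.0025,0]],"twist":[0.02]}' >/dev/null
python3 f.py
python3 -m creep '{"fingers":[-0.5],"slide":[[0.0001,-0.0025,0]],"twist":[0.02]}' >/dev/null
python3 f.py
python3 -m creep '{"fingers":[-0.5],"slide":[[0,0,0]],"twist":[0]}' >/dev/null
python3 f.py
python3 -m creep '{"fingers":[-0.5],"slide":[[0,0,0]],"twist":[0]}' >/dev/null
python3 f.py
```

```text
Ftool [ 1.1 11.5 -4.1] R 0.0898 tcp turn 2.335 q7 -146.1 Mz -0.1
  Ftool [ 1.7  8.2 -2.9] R 0.0898 tcp turn 2.362 q7 -147.4 Mz -0.1
  Ftool [ 0.8 14.9 -7. ] R 0.09 tcp turn 2.386 q7 -148.6 Mz -0.09
  Ftool [ 2.  11.7 -3.5] R 0.0901 tcp turn 2.416 q7 -149.7 Mz -0.03
  Ftool [ 1.3  9.8 -3.1] R 0.0902 tcp turn 2.419 q7 -149.7 Mz -0.02
  Ftool [ 1.2  8.6 -3.6] R 0.0902 tcp turn 2.417 q7 -149.7 Mz -0.11
```

```bash
python3 -m creep '{"fingers":[-0.5],"slide":[[0,-0.0006,0]],"twist":[0.005]}' >/dev/null
python3 f.py
python3 -m creep '{"fingers":[-0.5],"slide":[[0,-0.0006,0]],"twist":[0.005]}' >/dev/null
python3 f.py
python3 -m creep '{"fingers":[-0.5],"slide":[[0,-0.0006,0]],"twist":[0.005]}' >/dev/null
python3 f.py
python3 -m creep '{"fingers":[-0.5],"slide":[[0,-0.0006,0]],"twist":[0.005]}' >/dev/null
python3 f.py
```

```text
Ftool [ 0.8 11.3 -4. ] R 0.0901 tcp turn 2.421 q7 -149.9 Mz -0.05
  Ftool [ 1.2 12.5 -5.2] R 0.0901 tcp turn 2.425 q7 -150.2 Mz -0.08
  Ftool [ 1.8 13.  -4.9] R 0.0901 tcp turn 2.428 q7 -150.5 Mz -0.11
  Ftool [ 2.2 15.8 -6.6] R 0.0901 tcp turn 2.433 q7 -150.7 Mz -0.11
```

Readings keep climbing under micro-steps. I'll back off and measure the handle's angle with and without push, so elastic wind-up and actual turning can be told apart.

```bash
cat > ang.py <<'E'
from h import *
A=np.array([.6165,.0693]); L=[]
for i in range(2):
    p=eyes.snapshot('wrist'); g=masks_of(p,'handle')[0]['region']&(p['depth']>0)
    v,u=np.nonzero(g); P=np.array([px2w(p,a,b,d=p['depth'][b,a]) for a,b in zip(u,v)])
    z=np.percentile(P[v<150][:,2],95); q=P[P[:,2]>.085][:,:2]; c=np.array(cv2.minEnclosingCircle(P[(v<150)&(P[:,2]>.09)][:,:2].astype(np.float32))[0])
    r=np.hypot(*(q-c).T); k=(r>.03)&(r<.075); d=(q[k]-c); a=np.degrees(np.arctan2(d[:,1],d[:,0]))%360
    L.append(np.radians(284.7-np.median(a)))
print('  handle turn',np.round(L,4),'top',round(z,4),'c',c.round(4))
E
python3 ang.py; python3 f.py
python3 -m creep '{"fingers":[-0.5,-0.5,-0.5],"slide":[[0,0.002,0],[0,0.0045,0],[0,0.0045,0]],"twist":[0,0,0]}'
python3 f.py; python3 ang.py
```

```text
handle turn [2.392  2.3949] top 0.1004 c [0.6161 0.0697]
  Ftool [ 1.7 13.  -6.9] R 0.0901 tcp turn 2.433 q7 -150.7 Mz -0.09
t: 14.13
tcp_pos: [0.5408, 0.1183, 0.0746]
orientation: [179.9, 0.0, -31.0]
contact_force: [0.7, -3.4, -0.4]
opening: 0.0211
  Ftool [2.3 2.6 0.4] R 0.0901 tcp turn 2.401 q7 -150.4 Mz 0.07
  handle turn [2.3692 2.3674] top 0.1004 c [0.616  0.0699]
```

Released, the handle sprang back 0.025 rad. I'll push back to the same pose, no further, and hold to see where the force settles.

```bash
python3 -m creep '{"fingers":[-0.5,-0.5],"slide":[[0,-0.0015,0],[0,-0.003,0]],"twist":[0,0]}' >/dev/null
python3 f.py
python3 -m creep '{"fingers":[-0.5,-0.5],"slide":[[0,0,0],[0,0,0]],"twist":[0,0]}' >/dev/null
python3 f.py
python3 ang.py; python3 f.py
python3 -m creep '{"fingers":[-0.5,-0.5],"slide":[[0,-0.0007,0],[0,-0.0015,0]],"twist":[0,0]}' >/dev/null
python3 f.py
python3 -m creep '{"fingers":[-0.5,-0.5],"slide":[[0,0,0],[0,0,0]],"twist":[0,0]}' >/dev/null
python3 f.py
python3 -m creep '{"fingers":[-0.5,-0.5,-0.5],"slide":[[0,0,0],[0,0,0],[0,0,0]],"twist":[0,0,0]}' >/dev/null
python3 f.py
python3 ang.py; python3 f.py
```

```text
Ftool [ 1.7 13.7 -6.4] R 0.0906 tcp turn 2.429 q7 -150.8 Mz -0.08
  Ftool [ 2.  11.  -4.2] R 0.0906 tcp turn 2.429 q7 -150.8 Mz -0.06
  handle turn [2.3885 2.3937] top 0.1004 c [0.6157 0.0698]
  Ftool [ 1.8 10.8 -3.8] R 0.0906 tcp turn 2.429 q7 -150.8 Mz -0.08
  Ftool [ 1.4 17.7 -8.2] R 0.0907 tcp turn 2.438 q7 -150.9 Mz -0.12
  Ftool [2.3 6.1 0.4] R 0.091 tcp turn 2.455 q7 -150.9 Mz 0.01
  Ftool [ 2.3  6.8 -0.1] R 0.091 tcp turn 2.455 q7 -150.9 Mz 0.02
  handle turn [2.423  2.4191] top 0.1004 c [0.6159 0.0702]
  Ftool [ 2.2  6.3 -0.2] R 0.091 tcp turn 2.455 q7 -150.9 Mz -0.07
```

It is stick-slip: 17.7 N at breakaway, then about 6.5 N after the slip. The estimates agree on about 9–10 N:
- **Steady-motion readings:** 5.3–6.5 N at turn 1.92–2.12, extrapolated at 1 N per 0.1 rad.
- **Travel:** about 0.7–0.8 rad since the handle stopped sinking.

That sits mid-range, so I stop tightening, let go and check.

```bash
python3 -m creep '{"fingers":[-0.5,-0.3,0,0,0],"slide":[[0,0.002,0],[0,0.004,0],[0,0.004,0],[0,0.004,0],[0,0.004,0]],"twist":[0,0,0,0,0]}'
python3 f.py; python3 ang.py
python3 -m creep '{"fingers":[0,0,0,0,0],"slide":[[0,0,-0.02],[0,0,-0.05],[0,0,-0.085],[-0.01,0,-0.12],[-0.02,0,-0.15]],"twist":[0,0,0,0,0]}'
python3 -m creep '{"fingers":[0,0,0,0],"slide":[[0,0,0],[0,0,0],[0,0,0],[0,0,0]],"twist":[0,0,0,0]}'
python3 f.py; python3 ang.py
python3 -c "
from h import *
p=eyes.snapshot('wrist'); q=eyes.snapshot('scene'); cv2.imwrite('pics/w9.png',p['image']); cv2.imwrite('pics/s9.png',q['image'])
a=cv2.imread('pics/scene0.png').astype(int); d=np.abs(a-q['image']).max(2)>60; print(d[230:420,200:420].sum())
"
```

```text
t: 16.07
tcp_pos: [0.5411, 0.1207, 0.075]
orientation: [-180.0, -0.0, -31.2]
contact_force: [-0.1, -0.5, -0.2]
opening: 0.0426
  Ftool [0.2 0.4 0.2] R 0.0913 tcp turn 2.426 q7 -150.7 Mz 0.01
  handle turn [2.3887 2.3839] top 0.1004 c [0.6159 0.0703]
t: 16.68
tcp_pos: [0.5238, 0.1308, 0.227]
orientation: [-180.0, -0.0, -31.3]
contact_force: [0.2, 0.1, 0.2]
opening: 0.0427
t: 17.02
tcp_pos: [0.5234, 0.1304, 0.2238]
orientation: [179.9, 0.1, -31.3]
contact_force: [0.1, -0.4, -0.3]
opening: 0.043
  Ftool [0.3 0.3 0.3] R 0.1113 tcp turn 2.408 q7 -147.4 Mz 0.01
  handle turn [2.3278 2.333 ] top 0.1004 c [0.6037 0.0785]
4485
```

View pics/w9.png

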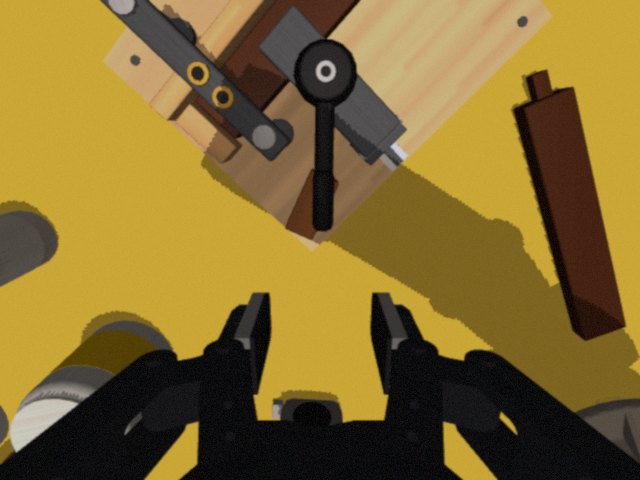

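View pics/s9.png

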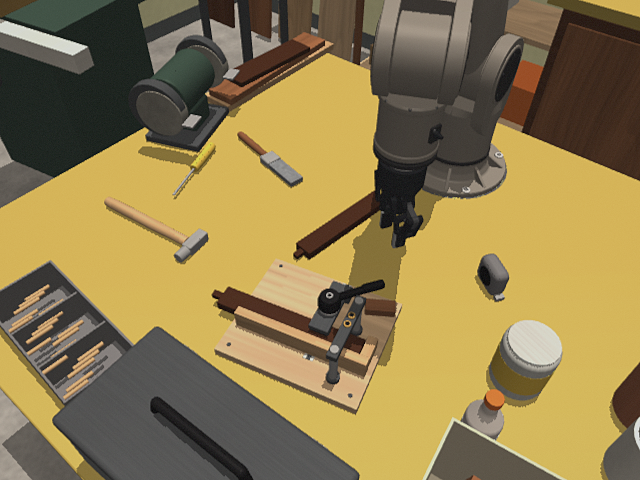

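The wrist view shows the handle at rest (hub (325,71), tip (322,225)), hub top at 0.1004 so fully seated, and clear of the column. The rail, spacer block and bystanders are where they were in the first scene picture. Handing in.

```bash
python3 -c "
from h import *
print(workorder.close_job())"
```

```text
the job is handed in; nothing more can be done
None
```

The rail is clamped and the job is handed in, but the final tightness is an estimate because the force readings did not agree well.

**What I did:** I pinched the grip and lifted the handle about 12 mm off its serrations while the clamp was still slack. I swung it back about 2.4 rad and let it drop in. One clockwise sweep of about 2.7 rad, with the fingers loosely straddling the grip, tightened the clamp. I then released the handle and withdrew the arm.

**Last checks:**
- **Handle:** hub top is 100.4 mm over the bench, so it is fully seated. Its direction is about 2.39 rad, well short of the column at 2.88, and it is at rest.
- **Surroundings:** the arm is clear of everything, with about 0 N on the tool. By eye, the rail and the other things look unmoved against the first scene picture; I did not measure them.

**What disagreed:** the push readings varied with stick-slip.
- **While turning steadily:** 5 to 6.5 N, which extrapolates to about 10 N at the end.
- **While holding near the end:** 6 to 13 N.
- **Brief peaks during the last small steps:** 14.9, 15.8 and once 17.7 N just before a slip, which is above the 13 N asked for.

I judge the clamp firm at roughly 10 to 12 N. I could not measure the toe force directly, so I cannot rule out that those peaks took it over the limit.

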